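Load a tube rack into the hooded bench incubator

TASK

Load the tube incubator: raise its hood until the folding stay on its side snaps straight and locks, so that the hood stays up by itself, then push the tube rack along its lane until it is fully home against the back stop. After that push in the stay's thumb tab to unlock it and bring the hood down gently until it is fully shut over the rack, leaving the other things on the bench alone.

Things in the scene. Friction and masses are not known exactly. Their poses are not given: they have to be found in the camera images.
- incubator: White bench-top tube incubator, fixed. Origin on the bench under the hood's hinge axis; x away from its front, y to its left along the hinge, z up (mm below in this frame). Base x -350 to 75, y -150 to 150, deck 35 high; x -350 to -225 is the open loading shelf, the rest lies under the hood. Rear housing x 6 to 74, 98 high. Grey control module (not used) y -213 to -151, 75 high.
- hood (a joint): Hood angle, rad: 0 shut, grows as its front rises; turns about the line along y through hood_hinge. Taut stay stops it at 1.152; locked it stands at 1.137. Raising takes 2 to 4 N at the handle. Unlocked it does not stay up: in 3 to 4 s it sinks on its own (0.2 to 0.5 rad/s) to about 0.2 and must be pressed the rest of the way with 1 to 3 N on the front of its roof; it then stays shut.
- hood_hinge (a point): Middle of the hood's hinge axis, 105 mm above the bench. The hood is a white box-shaped cover, 300 mm wide, open below; shut it spans 37 to 165 mm above the bench, its front wall leaning back from 225 mm in front of the hinge at the bottom to 185 mm at the top, its roof flat with a clear pane.
- hood_handle (a point): Middle of the bow handle on the hood's front wall: aluminium round bar 12 mm thick, 130 mm long, parallel to the hinge, 45 mm off the wall (39 mm clear behind it). Hood shut: 237 mm in front of the hinge axis and 43 mm above it, 148 mm over the bench; it circles about the hinge to 340 mm over the bench.
- stay_knuckle (a joint): Knuckle of the folding stay (two flat steel links, lower 141 mm, upper 115 mm) on the incubator's left side, y 158 to 168 mm. Rad: 0 folded (hood shut), 2.43 straight, 2.68 locked past straight. A spring unfolds it: raise the hood until the stay is taut, let go, and it snaps past straight and locks; the hood then cannot be pushed down. Unlocked for good below about 1.9, the hood then sinks.
- stay_tab (a point): Middle of the outer face of the thumb tab: steel plate 44 mm wide (y 162 to 206 mm), 34 mm long, at the knuckle end of the lower link, which turns about the line along y at x -220 mm, 65 mm over the bench; this point is 122 mm from that line. Locked, the face looks up and forward at 45 to 55 degrees. To unlock push it down and to the rear: 3 to 5 N against a spring, 50 to 70 mm of travel.
- rack: Pale grey tube rack, loose, 70 mm deep (x), 170 mm long (y), 60 mm high, 0.25 to 0.5 kg; six capped tubes near its ends stand 28 mm above it, none in the middle 70 mm. Origin: middle of its underside, z up. Starts on the loading shelf between the lane rails, in front of the hood, origin at x -300 to -280 mm of the incubator; fully home at x -155 mm.
- rack_stop (a point): Middle of the lower edge of the front face of the stop bar, 22 mm high, at the end of the lane, x -120 mm of the incubator, at deck height (35 mm): the rack's rear face comes to rest against it. The lane lies between two steel rails 12 mm high and 176 mm apart, centred on y 0, x -340 to -108 mm.
- reagent_bottle: Amber bottle, 64 mm wide, 150 mm high, bystander; origin in the middle of its underside.
- beaker: Glass beaker, 72 mm wide, 95 mm high, bystander; origin in the middle of its underside.
- tip_box: Grey box with a clear lid, 85 x 122 x 71 mm, bystander; origin in the middle of its underside.

How it is judged:
On the way, in this order (a step that is already met when the one before it is completed fails the run):
1. the hood is up, its stay locked past straight, and it stands by itself without the robot (value of joint hood above 1.1 rad and value of joint stay_knuckle above 2.58 rad and contact force between hood and the fingers below 0.5 N), for 0.3 s.
2. with the hood still locked up, the rack is fully home: within 6 mm of the stop bar (value of joint hood above 1.1 rad and value of joint stay_knuckle above 2.58 rad and x of rack in the frame of incubator between -0.161 and -0.145 m and angle between rack's own z axis and vertical below 0.05 rad), for 0.2 s.
3. the stay is unlocked and the hood on its way down, the rack still home (value of joint stay_knuckle below 1.9 rad and value of joint hood below 1.07 rad and x of rack in the frame of incubator between -0.161 and -0.145 m and angle between rack's own z axis and vertical below 0.05 rad), for 0.1 s.
At the end, for the whole second after the job is handed in: The hood is fully shut (below 0.02 rad) and at rest, and the rack stands upright inside it, within 6 mm of the stop bar and at rest (value of joint hood below 0.02 rad and velocity of joint hood between -0.05 and 0.05 rad/s and x of rack in the frame of incubator between -0.161 and -0.145 m and angle between rack's own z axis and vertical below 0.05 rad and linear speed of rack below 0.02 m/s); the robot touches nothing.
It fails at once if the hood is banged shut: it covers the last 0.15 rad faster than 1.2 rad/s (value of joint hood below 0.15 rad and velocity of joint hood below -1.2 rad/s).
It fails at once if the hood is brought down on the rack or its tubes (over 3 N) (contact force between hood and rack above 3 N).
It fails at once if the rack is tipped by more than 20 degrees (angle between rack's own z axis and vertical above 0.35 rad).
It fails at once if the bottle, the beaker or the tip box is moved by more than 30 mm (distance of any of reagent_bottle, beaker, tip_box from where it was at the start of the episode above 0.03 m).
It also fails if it takes over 70 s, if anything falls off the work surface, if the arm or the gripper's body presses on something with over 40 N, if the wrist force passes 120 N, or if a joint passes its speed limit or range.

ROBOT

A 6-joint arm with a two-finger parallel gripper is mounted at the origin on the work surface. World frame = base frame: x ahead of the robot, y to its left, z up, the work surface at z = 0. Lengths are in m, angles in rad, forces in N, time in s.
With the tool pointing down it reaches from about 0.325 to 0.9 m from the base axis. Payload 3.5 kg.
Tool frame: the origin (TCP) lies midway between the tips of the shut fingers; the grasp point (between the pads) lies 19 mm behind it; z points along the fingers, x is the direction in which the jaws open and shut, and the axes are right-handed (so a half turn about z gives the same grasp; the last joint's range is limited). The gripper opens to 85 mm and grips with 20 to 120 N. Pads are 22 mm wide; open, the fingers measure 114 mm over their backs; the gripper's body (76 mm by 85 mm) begins 54 mm behind the grasp point. The pads swing forward as they close: fully open they stand 13 mm farther back than shut.
Start: joints at [-1.309, 0.276, -0.026, 1.268, 0, 1.467], TCP at [0.223, -0.584, 0.231] pointing down, gripper open.
Joint ranges: [-3.12, 3.12], [-0.85, 1.88], [-1.08, 1.24], [-1.95, 2.15], [-1.57, 1.53], [-3.14, 3.14]. Speed limits (rad/s): [2.57, 2.57, 3.14, 3.14, 3.14, 3.14].

INTERFACE

Orientations are given as a 3x3 rotation matrix whose columns are the frame's x, y, z axes.
In Python, from rig import state, camera, calibration, close_job, outline_of, spot_point gives the robot as it stands.
- The arm moves only by the tool send_rows, never from a script. Its argument "targets" is a list of rows, each a list of 5 numbers: the opening, from -1 (shut) to 1 (fully open), then the shift along the tool's x, y, z in units of 30 mm (1.0 is 30 mm), then the turn about the tool's z in degrees. In form: [[jaw, dx, dy, dz, roll], ...]. A call has 1 to 10 rows; each row is the pose to reach, as a shift and turn from the pose commanded when the call began, along the tool's axes at that moment; what a row does not reach only later rows make up. A row lasts 1/8 s, in which the tool goes at most 62.5 mm and 10.7 degrees, less where a joint would pass 70% of its speed; a pose out of reach is approached as far as the arm can. A call with a gripper value outside its range is refused whole. The fingers move at their own pace and stop on an object; "grip_force" is the grip in N (left out, the last holds). Time passes only in rows, so rows that repeat a pose let the fingers close. It gives the time, the measured TCP pose, the force and the opening at its end, in the units of the state.
- state(): the state, without advancing time (a new reading comes with each control period).
- camera(name): name is "scene" or "top"; returns the picture (420x560x3 uint8, blue, green, red); there is no depth.
- calibration(name): a dict with "fovy" (degrees; the focal length in pixels is half the picture's height over the tangent of half this angle, whatever the lens; pixels are square), "cx", "cy" (the principal point, pixels), "dist" ([k1, k2, p1, p2, k3] as OpenCV has them; the pictures are not rectified), "position" and "orientation" of the camera in the world. Camera axes: x right, y up, looking along -z (the intrinsics and any distortion apply to the point x, -y, -z); pixel columns grow to the right and rows downward; lengths in m; the calibration is good to about 2 mm. A picture is of the moment at which its call begins. calibration takes no time and is no camera call.
- close_job(): hands the job in, once; it reports no verdict.
Trained networks look in the newest picture that a camera, given by its name, has taken for a name from the list of things; names that differ only in an ending like _2 or _b are one class to them, and where a whole thing is asked for, a point or a joint stands for the part that bears it (a point fixed in the world has none). Each returns a list of dicts, best first, with "p" (0 to 1); they miss things now and then, are a little off and sometimes report something else, mostly with a low value. They report only what shows in the picture. A call takes as long as a camera call.
- outline_of(camera, label): "pixels" (420x560 bool, what is visible of it) and "box" ([left, top, width, height] in pixels, round what is visible of it).
- spot_point(camera, label): "at" ([column, row] in pixels: a listed point, or the origin of a listed thing).
The state is a dict: "time_s": time; "joint_positions": joint angles; "dq": joint speeds; "effort": joint torques, N m; "tool_pos": TCP position; "ee_rot": TCP orientation; "wrist_force": force on the tool from outside, world axes, zero at the start; "wrist_torque": the same for the moment, N m; "width": opening from 0.0 (shut) to 1.0 (fully open).
Only numpy, scipy, OpenCV 4.12 (cv2) and the standard library are available. Lean on these libraries where they do the work, as an engineer would, in place of code of your own. Each camera call takes 0.05 s, during which the arm holds its last target.

## Working session

There is one attempt and no reset: what is moved stays moved. The work goes in short steps, Python scripts to look and compute and a tool call to move; the robot and the scene stay as the last step left them, time stands still between calls to the robot, and variables do not carry over. Pictures are saved under pics/ and viewed, and the job is handed in when it is done.

Besides the shell and the picture viewer there is one more tool, called after "Call:" as name(argument=value, ...) on one line, values as JSON. send_rows: Moves the arm, as the interface text tells. Its arguments: {"type":"object","properties":{"targets":{"type":"array","items":{"type":"array","items":{"type":"number"}}},"grip_force":{"type":"number"}},"required":["targets"]}

```bash
ls; mkdir -p pics
python3 - <<'E'
from rig import *
import cv2,numpy as np
s=state();print({k:np.round(v,3).tolist() for k,v in s.items()})
for c in("scene","top"):
    cv2.imwrite(f"pics/{c}0.png",camera(c));k=calibration(c);print(c,{a:np.round(b,4).tolist() for a,b in k.items()})
    for l in["incubator","hood_hinge","hood_handle","stay_tab","rack","rack_stop","reagent_bottle","beaker","tip_box"]:
        r=spot_point(c,l);print(l,[(np.round(q["at"],1).tolist(),round(q["p"],2)) for q in r[:2]])
print(state()["time_s"])
E
```

```text
pics
{'time_s': 0.0, 'joint_positions': [-1.309, 0.277, -0.028, 1.268, -0.0, 1.467], 'dq': [0.002, 0.0, -0.001, 0.001, 0.0, 0.001], 'effort': [-0.0, -44.551, 29.52, 0.016, -0.0, -0.0], 'tool_pos': [0.223, -0.583, 0.23], 'ee_rot': [[0.357, -0.934, -0.001], [-0.934, -0.357, 0.002], [-0.002, -0.0, -1.0]], 'wrist_force': [0.375, 0.08, -0.329], 'wrist_torque': [-0.005, -0.02, -0.043], 'width': 1.002}
scene {'fovy': 57.7205, 'cx': 280.1319, 'cy': 210.0074, 'dist': [0.0171, 0.0, 0.0, 0.0, 0.0], 'position': [1.1664, -0.3758, 1.1037], 'orientation': [[0.5238, -0.7199, 0.4554], [0.8518, 0.4413, -0.2822], [0.0021, 0.5357, 0.8444]]}
incubator [([355.6, 142.7], 0.7), ([299.1, 261.0], 0.61)]
hood_hinge [([299.4, 246.3], 0.59)]
hood_handle [([249.4, 184.3], 0.68)]
stay_tab [([302.7, 259.5], 0.63)]
rack [([245.9, 197.2], 0.72), ([357.3, 143.8], 0.68)]
rack_stop []
reagent_bottle [([357.1, 143.5], 0.67)]
beaker [([381.1, 162.4], 0.64)]
tip_box [([136.4, 284.8], 0.66)]
top {'fovy': 47.7908, 'cx': 285.7668, 'cy': 212.1191, 'dist': [-0.1597, 0.0, 0.0, 0.0, 0.0], 'position': [0.5146, -0.0581, 1.5454], 'orientation': [[0.0036, 0.9969, -0.078], [-1.0, 0.0039, 0.0032], [0.0035, 0.078, 0.9969]]}
incubator [([284.8, 173.1], 0.95)]
hood_hinge []
hood_handle [([293.2, 242.3], 0.56), ([284.7, 167.7], 0.33)]
stay_tab [([229.0, 214.1], 0.6)]
rack [([295.8, 257.5], 0.66), ([423.2, 226.2], 0.35)]
rack_stop []
reagent_bottle [([141.5, 265.0], 0.92), ([294.7, 259.4], 0.22)]
beaker [([138.2, 220.8], 0.77)]
tip_box [([423.3, 227.6], 0.84)]
1.0
```

View pics/scene0.png

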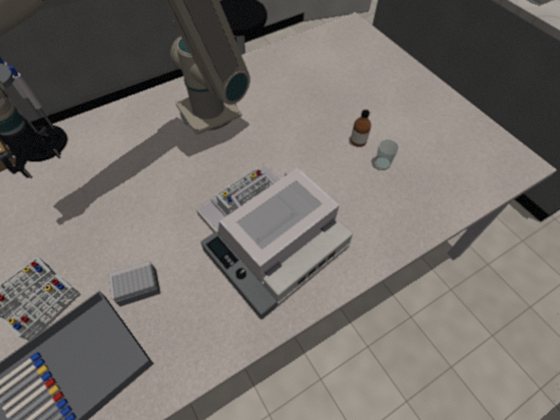

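View pics/top0.png

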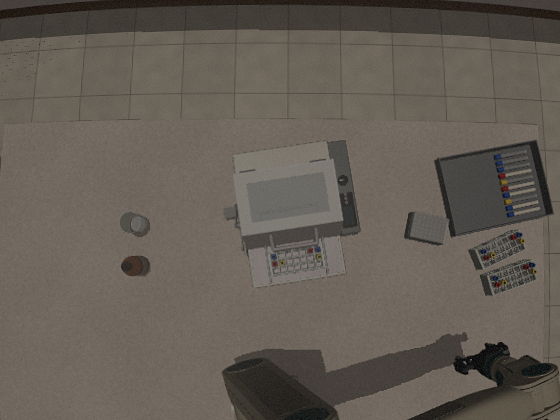

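Run:
```python
import cv2
a=cv2.imread("pics/top0.png")[130:300,215:370]
cv2.imwrite("pics/c1.png",cv2.convertScaleAbs(cv2.resize(a,None,fx=3.5,fy=3.5,interpolation=cv2.INTER_CUBIC),alpha=1.3))
a=cv2.imread("pics/scene0.png")[155:320,190:360]
cv2.imwrite("pics/c2.png",cv2.resize(a,None,fx=3.5,fy=3.5,interpolation=cv2.INTER_CUBIC))
```

```text
(no output)
```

View pics/c1.png

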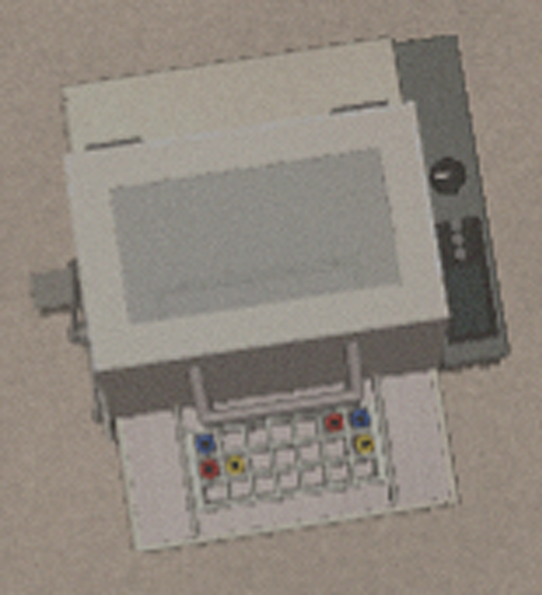

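View pics/c2.png

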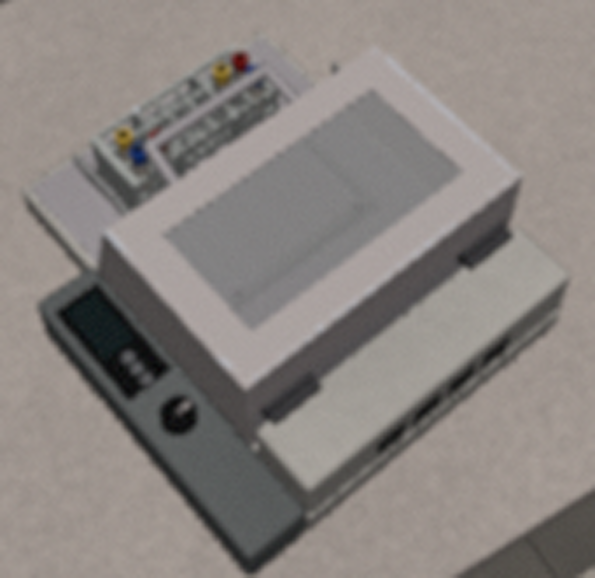

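```bash
cat > h.py <<'E'
import numpy as np,cv2
from rig import *
def proj(c,P):
    k=calibration(c);R=np.array(k["orientation"]);p=np.array(k["position"])
    q=(np.atleast_2d(P)-p)@R; q=q*[1,-1,-1]
    f=210/np.tan(np.radians(k["fovy"])/2)
    K=np.array([[f,0,k["cx"]],[0,f,k["cy"]],[0,0,1.]])
    return cv2.projectPoints(q,np.zeros(3),np.zeros(3),K,np.array(k["dist"],float))[0][:,0]
def ray(c,uv):
    k=calibration(c);f=210/np.tan(np.radians(k["fovy"])/2)
    K=np.array([[f,0,k["cx"]],[0,f,k["cy"]],[0,0,1.]])
    n=cv2.undistortPoints(np.array([[uv]],float),K,np.array(k["dist"],float))[0,0]
    d=np.array(k["orientation"])@np.array([n[0],-n[1],-1]);return np.array(k["position"]),d
def onz(c,uv,z):
    p,d=ray(c,uv);return p+d*(z-p[2])/d[2]
def Rz(a):
    return np.array([[np.cos(a),-np.sin(a),0],[np.sin(a),np.cos(a),0],[0,0,1]])
try:
    IX,IY,IA=np.load("inc.npy")
    def i2w(P): return np.asarray(P)/1000.@Rz(IA).T+[IX,IY,0]
    def w2i(P): return (np.asarray(P)-[IX,IY,0])@Rz(IA)*1000
except Exception: pass
E
python3 - <<'E'
from h import *
from scipy.optimize import least_squares
T=[((137,549),(-350,150,35)),((457,503),(-350,-150,35)),((64,88),(74,150,98)),((390,40),(74,-150,98)),((97,369),(-185,150,165)),((446,317),(-185,-150,165)),((282,407),(-237,0,148))]
S=[((104,238),(-185,-150,165)),((377,50),(-185,150,165)),((567,280),(74,150,98)),((305,490),(74,-150,98))]
f=lambda u,o:(np.array(u)+.5)/3.5-.5+o
def res(v,sep=False):
    out=[]
    for c,L,o in(("top",T,(215,130)),("scene",S,(190,155))):
        P=np.array([b for a,b in L])/1000@Rz(v[2]).T+[v[0],v[1],0]
        out.append((proj(c,P)-np.array([f(a,np.array(o)) for a,b in L])))
    return np.vstack(out).ravel()
r=least_squares(res,[.8,0,.15]);print(r.x);print(np.round(r.fun.reshape(-1,2),1).tolist())
np.save("inc.npy",r.x)
E
python3 - <<'E'
from h import *
for P in[(-237,0,148),(-300,0,35),(-155,0,35),(0,0,105)]:print(P,np.round(i2w(P),3))
for n,c,uv in[("bottle","top",(141.5,265)),("beaker","top",(138,221)),("tip","top",(423,227))]:print(n,onz(c,uv,0),w2i(onz(c,uv,0)))
# rack tops corners
for uv in [(205,506),(388,484),(200,440),(375,412)]:
    u=(np.array(uv)+.5)/3.5-.5+[215,130];print(np.round(w2i(onz("top",u,.095))))
E
```

```text
[ 0.75985746 -0.05520873  0.15107758]
[[-0.9, 1.4], [1.1, 0.5], [-0.7, -1.5], [1.6, -1.6], [-0.5, 0.2], [1.4, -0.0], [0.1, -0.4], [-0.6, -1.8], [-0.3, -1.1], [1.8, -1.1], [0.2, 1.0]]
(-237, 0, 148) [ 0.526 -0.091  0.148]
(-300, 0, 35) [ 0.463 -0.1    0.035]
(-155, 0, 35) [ 0.607 -0.079  0.035]
(0, 0, 105) [ 0.76  -0.055  0.105]
bottle [0.45888851 0.41177786 0.        ] [-227.25762498  506.96425083    0.        ]
beaker [0.60409588 0.42677377 0.        ] [-81.4473094  499.93512486   0.        ]
tip [ 0.58787639 -0.51766803  0.        ] [-239.62387058 -431.30789222    0.        ]
[-313.   78.   95.]
[-318.  -82.   95.]
[-256.   74.   95.]
[-254.  -81.   95.]
```

```bash
cat >> h.py <<'E'
def go(Pi,yaw_i=0.,half=True,R0=None,p0=None):
    """incubator-frame mm target TCP, tool x yaw rel. to incubator x (deg) -> dx,dy,dz(units),roll"""
    s=state();R=np.array(s["ee_rot"]) if R0 is None else R0;p=np.array(s["tool_pos"]) if p0 is None else p0
    d=R.T@(i2w(Pi)-p)/.03
    yaw=np.degrees(np.arctan2(R[1,0],R[0,0]));t=np.degrees(IA)+yaw_i
    e=(t-yaw+180)%360-180
    if half and abs(e)>90:e-=np.sign(e)*180
    return np.round(d,3),round(-e,2)
def st():
    s=state();print(round(s["time_s"],2),"inc",np.round(w2i(s["tool_pos"]),1),"F",np.round(s["wrist_force"],1),"w",round(s["width"],3),"q",np.round(s["joint_positions"],2))
E
python3 - <<'E'
from h import *
st();print(go((-237,0,232)))
R=np.array([[0.357,-0.934,0],[-0.934,-0.357,0],[0,0,-1]])
print(np.round(proj("top",i2w([-237,0,148])),1))
E
```

```text
1.0 inc [-610.3 -441.8  231.3] F [-0.3 -0.3  0.7] w 0.999 q [-1.31  0.28 -0.03  1.27  0.    1.47]
(array([-11.754, -15.285,  -0.022]), np.float64(-77.76))
[[295.3 245.5]]
```

Call:
send_rows(targets=[[-0.2,-1.3,-1.7,0,-8],[-0.2,-2.6,-3.4,0,-16],[-0.2,-4.0,-5.2,0,-26],[-0.2,-5.3,-6.9,0,-36],[-0.2,-6.6,-8.6,0,-46],[-0.2,-7.9,-10.3,0,-56],[-0.2,-9.2,-12.0,0,-66],[-0.2,-10.5,-13.7,0,-74],[-0.2,-11.5,-15.0,0,-77.8],[-0.2,-11.75,-15.29,0,-77.8]], grip_force=30)

```text
time_s: 2.25
tool_pos: [0.5271, -0.0881, 0.2315]
ee_rot: [[0.988, 0.156, 0.001], [0.156, -0.988, 0.0], [0.001, -0.0, -1.0]]
wrist_force: [-0.5, 0.3, 0.3]
width: 0.4
```

Run:
```python
from h import *
st()
a=camera("top");cv2.imwrite("pics/t1.png",cv2.resize(a[190:310,215:375],None,fx=5,fy=5,interpolation=cv2.INTER_CUBIC))
a=camera("scene");cv2.imwrite("pics/s1.png",cv2.resize(a[100:260,170:370],None,fx=4,fy=4,interpolation=cv2.INTER_CUBIC))
```

```text
2.25 inc [-235.1    2.5  231.5] F [-0.5  0.3  0.3] w 0.4 q [-0.29  0.12 -0.22  1.23  0.    1.13]
```

View pics/t1.png

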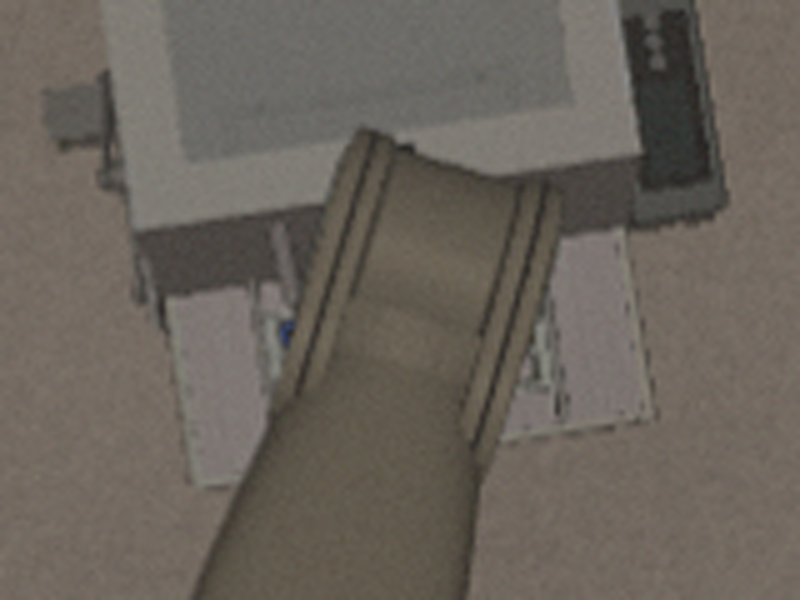

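View pics/s1.png

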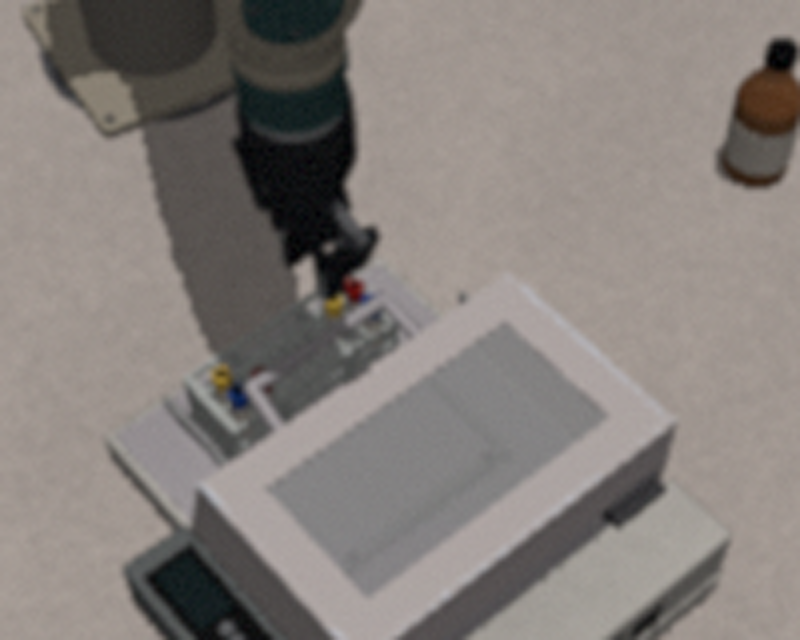

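Run:
```python
from h import *
a=cv2.imread("pics/top0.png").copy()
o=(258,222);s=10
b=cv2.convertScaleAbs(cv2.resize(a[222:280,258:336],None,fx=s,fy=s,interpolation=cv2.INTER_CUBIC),alpha=1.5)
def dr(P,c):
    q=proj("top",i2w(P))
    for u in q:
        u=((u-o)+.5)*s-.5; cv2.circle(b,tuple(int(v) for v in u),4,c,-1)
dr([(-237,y,148) for y in(-59,0,59)],(0,0,255))
dr([(-231,y,148) for y in(-59,0,59)]+[(-243,y,148) for y in(-59,0,59)],(0,255,0))
dr([(-185,y,165) for y in(-60,0,60)],(255,0,0))
cv2.imwrite("pics/z1.png",b)
```

```text
(no output)
```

View pics/z1.png

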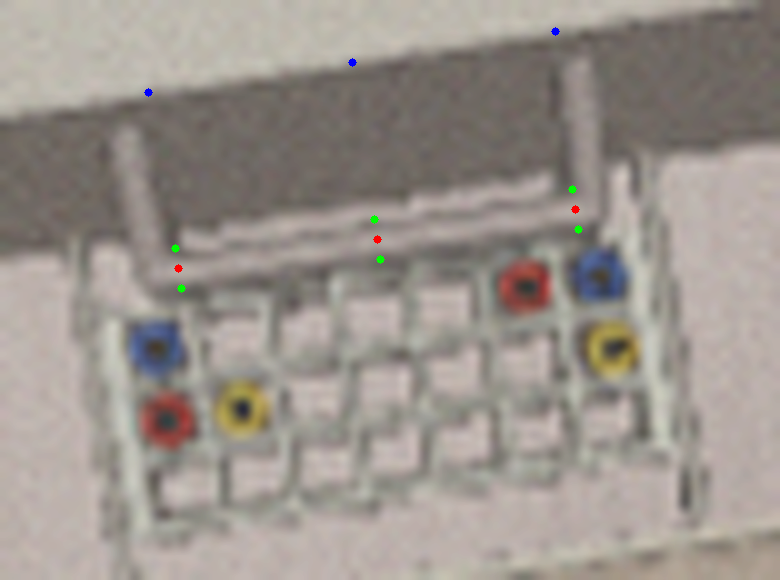

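Call:
send_rows(targets=[[-0.2,-0.06,0.08,0.8,0],[-0.2,-0.06,0.08,1.7,0],[-0.2,-0.06,0.08,2.5,0],[-0.2,-0.06,0.08,3.1,0],[-0.2,-0.06,0.08,3.4,0],[-0.2,-0.06,0.08,3.4,0]])

```text
time_s: 3.1
tool_pos: [0.5235, -0.0945, 0.1289]
ee_rot: [[0.989, 0.15, -0.001], [0.15, -0.989, 0.0], [-0.001, -0.0, -1.0]]
wrist_force: [-0.0, 0.2, 0.3]
width: 0.401
```

Call:
send_rows(targets=[[-1,0,0,0,0],[-1,0,0,0,0],[-1,0,0,0,0],[-1,0,0,0,0]])

```text
time_s: 3.6
tool_pos: [0.5249, -0.0942, 0.1303]
ee_rot: [[0.988, 0.151, 0.001], [0.151, -0.988, -0.002], [0.001, 0.002, -1.0]]
wrist_force: [-2.2, -2.1, 5.7]
width: 0.128
```

Run:
```python
from h import *
st()
s=state();p0=w2i(s["tool_pos"])
# arc plan in tool units from grasp
import math
r=math.hypot(237,43);a0=math.atan2(43,237)
for k in range(0,22):
    th=k*0.06
    x=-r*math.cos(a0+th)+237; z=r*math.sin(a0+th)-43
    print(round(th,2),round(x/30,2),round(-z/30,2))
```

```text
3.6 inc [-238.2   -3.1  130.3] F [-2.2 -2.1  5.7] w 0.128 q [-0.3   0.19 -0.36  1.02 -0.    1.12]
0.0 0.0 -0.0
0.06 0.1 -0.47
0.12 0.23 -0.94
0.18 0.38 -1.39
0.24 0.57 -1.84
0.3 0.78 -2.27
0.36 1.01 -2.69
0.42 1.27 -3.1
0.48 1.55 -3.49
0.54 1.86 -3.86
0.6 2.19 -4.21
0.66 2.54 -4.54
0.72 2.91 -4.85
0.78 3.29 -5.14
0.84 3.69 -5.41
0.9 4.11 -5.65
0.96 4.54 -5.86
1.02 4.99 -6.05
1.08 5.44 -6.21
1.14 5.9 -6.34
1.2 6.37 -6.45
1.26 6.85 -6.53
```

Call:
send_rows(targets=[[-1,0.1,0,-0.47,0],[-1,0.23,0,-0.94,0],[-1,0.38,0,-1.39,0],[-1,0.57,0,-1.84,0],[-1,0.78,0,-2.27,0],[-1,1.01,0,-2.69,0],[-1,1.27,0,-3.1,0],[-1,1.55,0,-3.49,0],[-1,1.86,0,-3.86,0],[-1,2.19,0,-4.21,0]])

```text
time_s: 4.85
tool_pos: [0.5865, -0.0844, 0.2563]
ee_rot: [[0.989, 0.151, -0.007], [0.151, -0.989, -0.002], [-0.007, 0.001, -1.0]]
wrist_force: [-6.6, -5.0, 2.6]
width: 0.127
```

Run:
```python
from h import *
st()
a=camera("scene");cv2.imwrite("pics/s2.png",cv2.resize(a[100:300,150:400],None,fx=3,fy=3,interpolation=cv2.INTER_CUBIC))
```

```text
4.85 inc [-175.7   -2.7  256.3] F [-6.6 -5.   2.6] w 0.127 q [-0.25  0.21 -0.06  1.31 -0.    1.17]
```

View pics/s2.png

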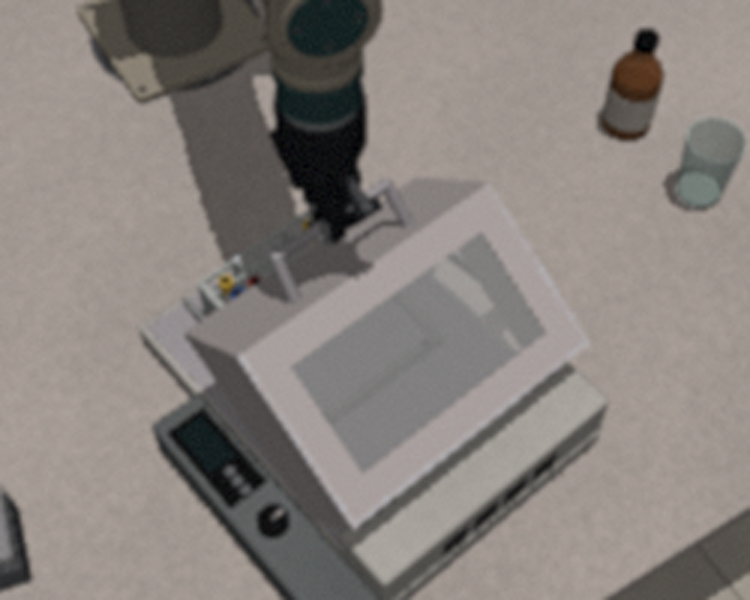

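Call:
send_rows(targets=[[-1,0.35,0,-0.33,0],[-1,0.72,0,-0.64,0],[-1,1.1,0,-0.93,0],[-1,1.5,0,-1.2,0],[-1,1.92,0,-1.44,0],[-1,2.35,0,-1.65,0],[-1,2.8,0,-1.84,0],[-1,3.25,0,-2.0,0],[-1,3.55,0,-2.08,0],[-1,3.71,0,-2.13,0]])

```text
time_s: 6.15
tool_pos: [0.6985, -0.0667, 0.3234]
ee_rot: [[0.988, 0.151, 0.0], [0.151, -0.988, -0.001], [0.0, 0.001, -1.0]]
wrist_force: [-4.7, -3.9, 8.0]
width: 0.126
```

Run:
```python
from h import *
st()
for c in("scene","top"):
  a=camera(c);cv2.imwrite(f"pics/{c}3.png",cv2.resize(a[100:300,150:400],None,fx=3,fy=3,interpolation=cv2.INTER_CUBIC))
```

```text
6.15 inc [-62.4  -2.1 323.4] F [-4.7 -3.9  8. ] w 0.126 q [-0.19  0.39  0.32  1.5  -0.    1.23]
```

View pics/scene3.png

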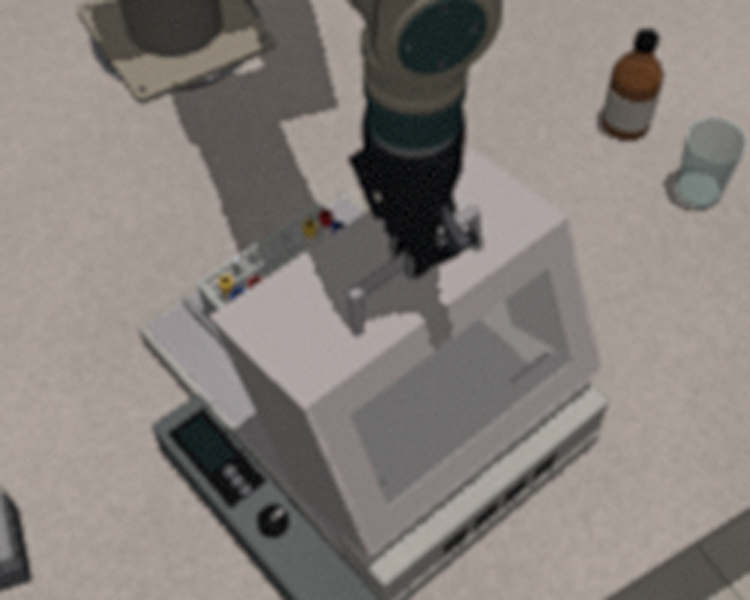

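View pics/top3.png

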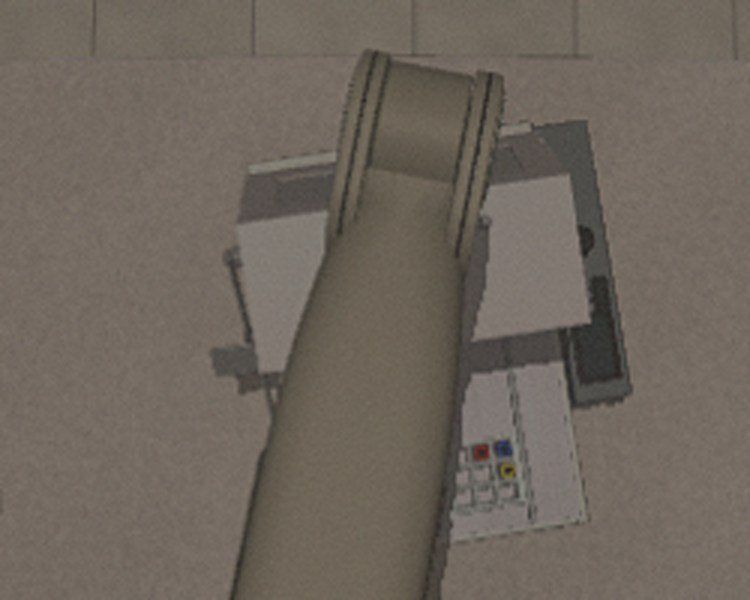

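Call:
send_rows(targets=[[-1,0.15,0,-0.03,0],[-1,0.3,0,-0.07,0],[-1,0.45,0,-0.1,0],[-1,0.45,0,-0.1,0],[-1,0.45,0,-0.1,0]])

```text
time_s: 6.88
tool_pos: [0.7036, -0.0659, 0.3245]
ee_rot: [[0.989, 0.15, -0.018], [0.15, -0.989, -0.003], [-0.018, 0.0, -1.0]]
wrist_force: [-21.8, -5.3, 9.1]
width: 0.122
```

Run:
```python
from h import *
st()
```

```text
6.88 inc [-57.3  -2.1 324.5] F [-21.8  -5.3   9.1] w 0.122 q [-0.18  0.41  0.36  1.53 -0.01  1.24]
```

Call:
send_rows(targets=[[-0.2,0,0,0,0],[-0.2,0,0,0,0],[-0.2,-0.15,0,0,0],[-0.2,-0.3,0,-1,0],[-0.2,-0.3,0,-2,0],[-0.2,-0.3,0,-2.5,0]])

```text
time_s: 7.62
tool_pos: [0.7048, -0.0655, 0.3998]
ee_rot: [[0.988, 0.152, 0.004], [0.152, -0.988, 0.001], [0.004, 0.0, -1.0]]
wrist_force: [-0.4, -0.1, 0.8]
width: 0.398
```

Run:
```python
from h import *
st()
for c in("scene","top"):
  a=camera(c);cv2.imwrite(f"pics/{c}4.png",cv2.resize(a[100:300,150:400],None,fx=3,fy=3,interpolation=cv2.INTER_CUBIC))
  for l in("stay_tab","hood_handle","rack"):print(c,l,[(np.round(q["at"],1).tolist(),round(q["p"],2)) for q in spot_point(c,l)[:2]])
```

```text
7.62 inc [-56.   -1.9 399.8] F [-0.4 -0.1  0.8] w 0.398 q [-0.18  0.41  0.5   1.66  0.    1.23]
scene stay_tab []
scene hood_handle [([289.4, 182.9], 0.77)]
scene rack [([243.6, 198.1], 0.88)]
top stay_tab [([229.2, 229.5], 0.55)]
top hood_handle []
top rack [([295.8, 259.0], 0.75)]
```

View pics/scene4.png

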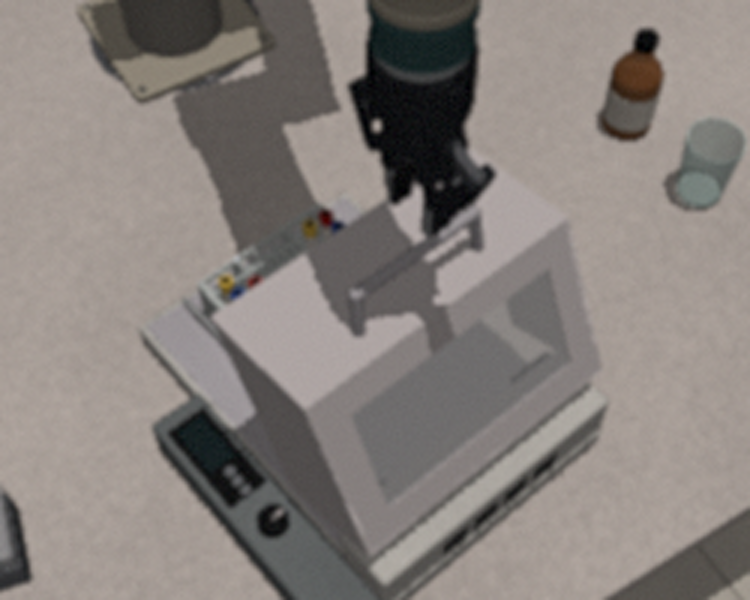

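View pics/top4.png

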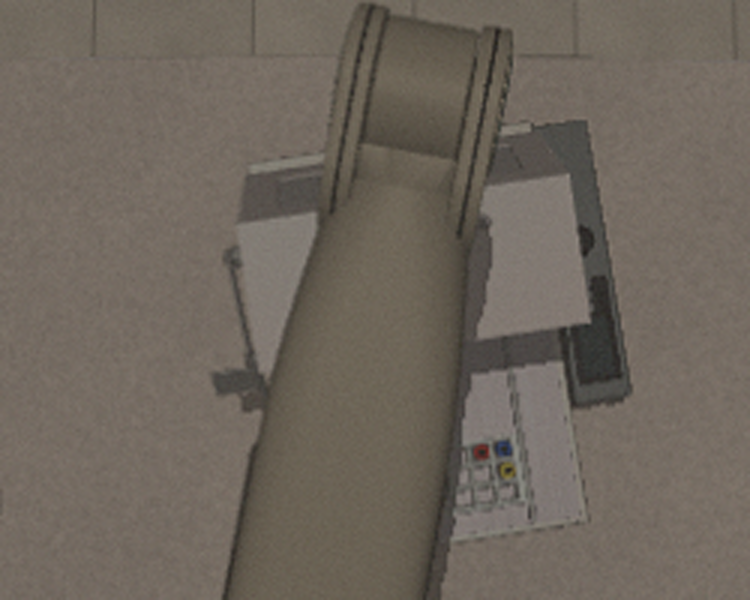

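Call:
send_rows(targets=[[-0.2,-1.7,-0.06,0,0],[-0.2,-3.6,-0.06,0.3,0],[-0.2,-5.5,-0.06,1.0,0],[0.3,-7.3,-0.06,1.8,0],[1,-9.0,-0.06,2.7,0],[1,-10.4,-0.06,4.0,0],[1,-11.47,-0.06,5.5,0],[1,-11.47,-0.06,7.3,0],[1,-11.47,-0.06,7.8,0],[1,-11.47,-0.06,7.8,0]])

```text
time_s: 9.28
tool_pos: [0.363, -0.1161, 0.1632]
ee_rot: [[0.988, 0.151, -0.002], [0.151, -0.988, 0.001], [-0.001, -0.001, -1.0]]
wrist_force: [-0.4, -1.1, 0.4]
width: 0.999
```

Run:
```python
from h import *
st();print(go((-402,0,46)))
a=camera("scene");cv2.imwrite(f"pics/s5.png",cv2.resize(a[60:300,130:400],None,fx=2.5,fy=2.5,interpolation=cv2.INTER_CUBIC))
```

```text
9.28 inc [-401.5   -0.5  163.2] F [-0.4 -1.1  0.4] w 0.999 q [-0.48 -0.12 -0.6   1.08  0.    0.94]
(array([-0.011, -0.011,  3.906]), np.float64(0.06))
```

View pics/s5.png

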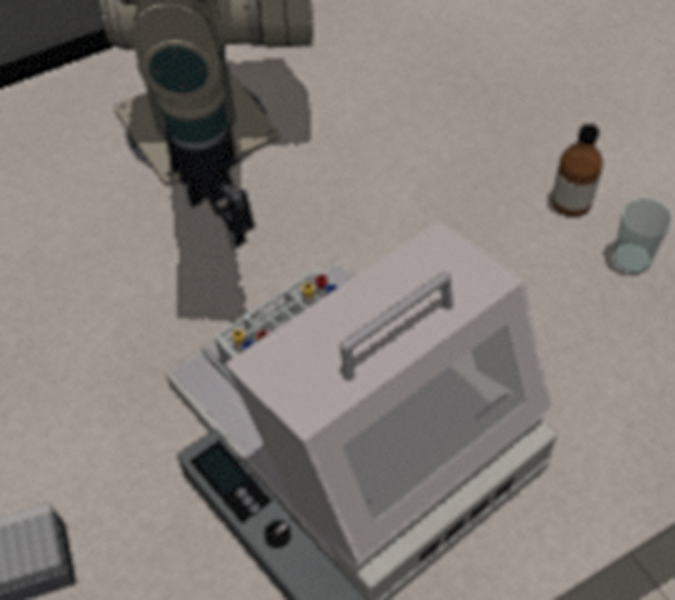

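Call:
send_rows(targets=[[1,0,0,1.3,0],[1,0,0,2.6,0],[1,0,0,3.5,0],[1,0,0,3.9,0],[1,0.3,0,3.9,0],[1,0.6,0,3.9,0],[1,0.9,0,3.9,0],[1,1.2,0,3.9,0],[1,1.5,0,3.9,0],[1,1.8,0,3.9,0]])

```text
time_s: 10.58
tool_pos: [0.4168, -0.108, 0.0465]
ee_rot: [[0.988, 0.151, -0.001], [0.151, -0.988, 0.0], [-0.001, -0.0, -1.0]]
wrist_force: [-2.7, -0.1, 2.7]
width: 1.0
```

Call:
send_rows(targets=[[1,0.3,0,0,0],[1,0.6,0,0,0],[1,0.9,0,0,0],[1,1.2,0,0,0],[1,1.5,0,0,0],[1,1.8,0,0,0],[1,2.1,0,0,0],[1,2.4,0,0,0],[1,2.6,0,0,0],[1,2.6,0,0,0]])

```text
time_s: 11.82
tool_pos: [0.4949, -0.0964, 0.0466]
ee_rot: [[0.988, 0.152, 0.001], [0.152, -0.988, 0.0], [0.001, 0.0, -1.0]]
wrist_force: [-0.4, -1.0, -0.6]
width: 0.998
```

Run:
```python
from h import *
st()
for c in("scene","top"):
  a=camera(c);cv2.imwrite(f"pics/{c}6.png",cv2.resize(a[100:300,150:400],None,fx=3,fy=3,interpolation=cv2.INTER_CUBIC))
```

```text
11.82 inc [-268.1   -0.8   46.6] F [-0.4 -1.  -0.6] w 0.998 q [-0.32  0.24 -0.51  0.82  0.    1.1 ]
```

View pics/scene6.png

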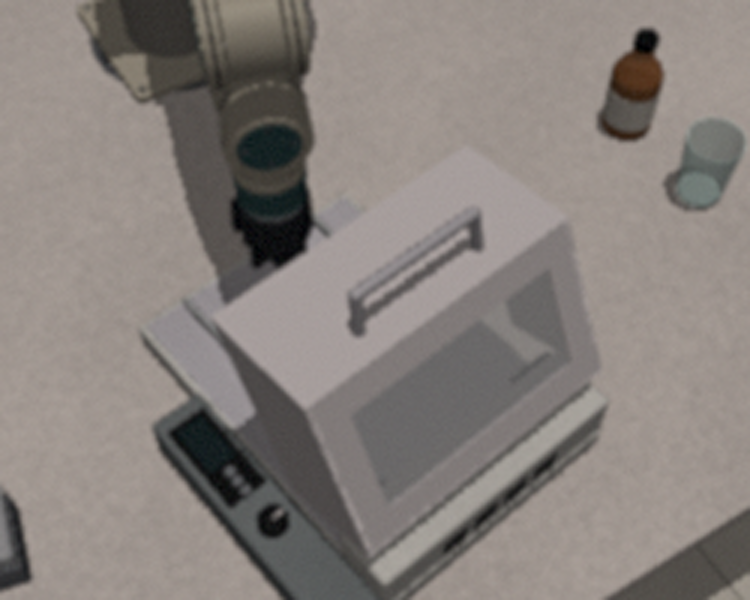

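View pics/top6.png

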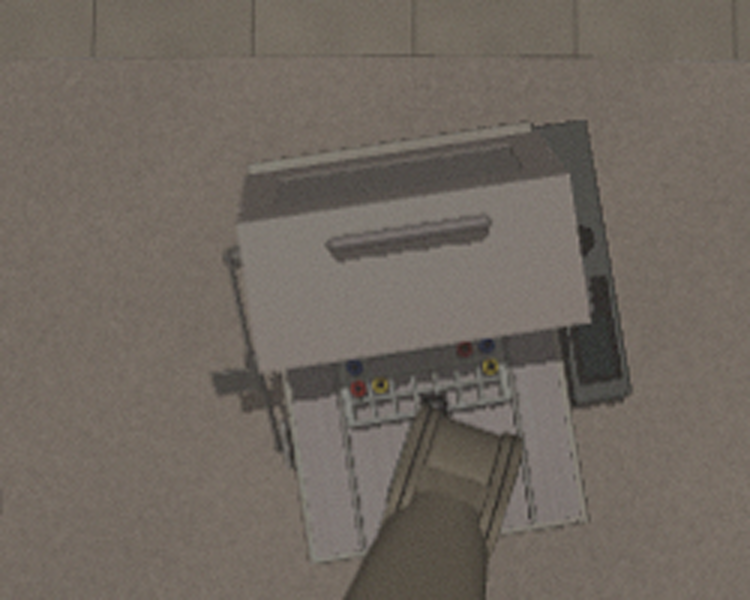

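Call:
send_rows(targets=[[1,0.12,0,0,0],[1,0.24,0,0,0],[1,0.36,0,0,0],[1,0.48,0,0,0],[1,0.56,0,0,0],[1,0.64,0,0,0],[1,0.7,0,0,0],[1,0.7,0,0,0]])

```text
time_s: 12.92
tool_pos: [0.5143, -0.093, 0.0465]
ee_rot: [[0.988, 0.152, -0.001], [0.152, -0.988, 0.001], [-0.001, -0.001, -1.0]]
wrist_force: [-4.5, 1.3, 1.9]
width: 1.003
```

Run:
```python
from h import *
st()
a=camera("top");cv2.imwrite(f"pics/t7.png",cv2.resize(a[200:280,230:350],None,fx=6,fy=6,interpolation=cv2.INTER_CUBIC))
for y in(-85,0,85):print(proj("top",i2w([(-190,y,95),(-196,y,95)])).round(1).tolist())
```

```text
12.93 inc [-248.5   -0.4   46.5] F [-4.5  1.3  1.9] w 1.003 q [-0.3   0.27 -0.47  0.84  0.    1.12]
[[320.0, 226.3], [320.3, 228.3]]
[[292.6, 230.4], [292.9, 232.3]]
[[265.1, 234.5], [265.4, 236.4]]
```

View pics/t7.png

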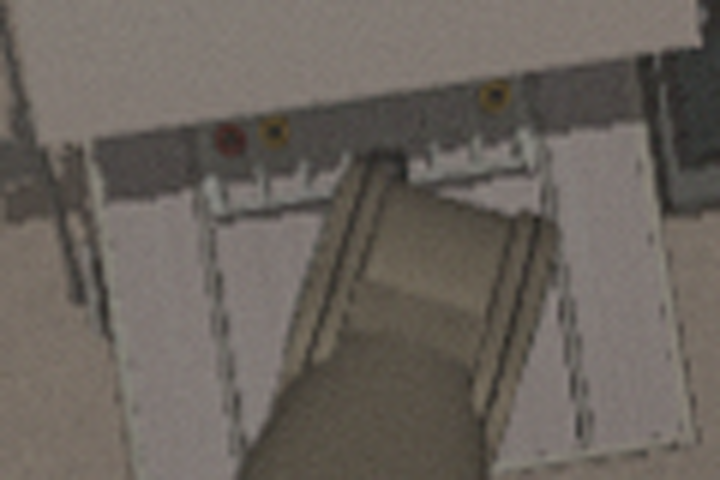

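Call:
send_rows(targets=[[1,0.08,0,0,0],[1,0.16,0,0,0],[1,0.24,0,0,0],[1,0.24,0,0,0]])

```text
time_s: 13.48
tool_pos: [0.5147, -0.0923, 0.0466]
ee_rot: [[0.989, 0.15, -0.013], [0.15, -0.989, -0.002], [-0.013, -0.0, -1.0]]
wrist_force: [-22.3, -3.1, 20.6]
width: 1.0
```

Call:
send_rows(targets=[[1,0.08,0,0,0],[1,0.16,0,0,0],[1,0.24,0,0,0],[1,0.24,0,0,0]])

```text
time_s: 13.98
tool_pos: [0.5142, -0.0923, 0.0473]
ee_rot: [[0.989, 0.148, -0.028], [0.148, -0.989, -0.005], [-0.028, 0.001, -1.0]]
wrist_force: [-44.2, -8.0, 40.5]
width: 1.0
```

Call:
send_rows(targets=[[1,-0.4,0,0,0],[1,-0.6,0,0,0],[1,-1.2,0,-0.2,0],[1,-2.4,0,-1.0,0],[1,-3.0,0,-2.5,0]])

```text
time_s: 14.6
tool_pos: [0.4362, -0.1038, 0.1204]
ee_rot: [[0.988, 0.151, -0.005], [0.151, -0.989, 0.002], [-0.005, -0.003, -1.0]]
wrist_force: [0.4, 0.1, -0.2]
width: 1.003
```

Run:
```python
from h import *
st()
a=camera("top");cv2.imwrite(f"pics/t8.png",cv2.resize(a[180:280,205:345],None,fx=5.5,fy=5.5,interpolation=cv2.INTER_CUBIC))
a=camera("scene");cv2.imwrite(f"pics/s8.png",cv2.resize(a[100:300,150:400],None,fx=3,fy=3,interpolation=cv2.INTER_CUBIC))
for c in("top","scene"):
  for l in("rack","stay_tab"):print(c,l,[(np.round(q["at"],1).tolist(),round(q["p"],2)) for q in spot_point(c,l)[:2]])
```

```text
14.6 inc [-327.3    0.6  120.4] F [ 0.4  0.1 -0.2] w 1.003 q [-0.38  0.06 -0.54  0.98  0.    1.04]
top rack [([289.6, 218.6], 0.96)]
top stay_tab [([228.6, 228.4], 0.71)]
scene rack []
scene stay_tab []
```

View pics/t8.png

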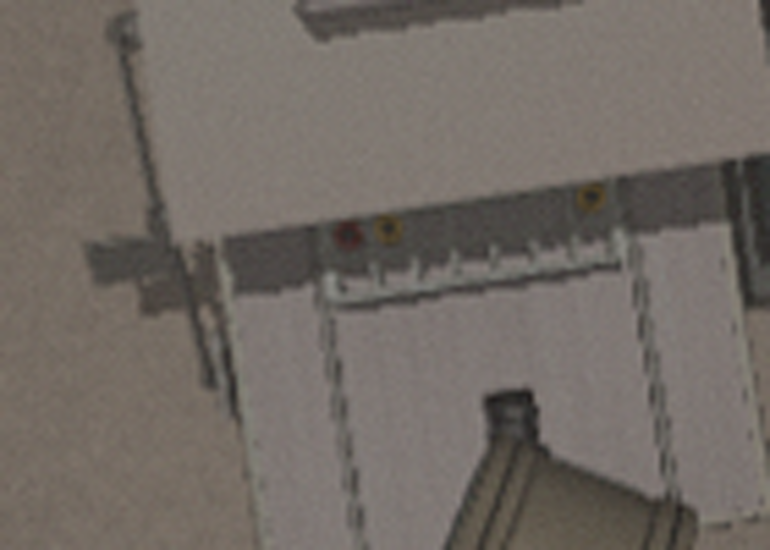

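View pics/s8.png

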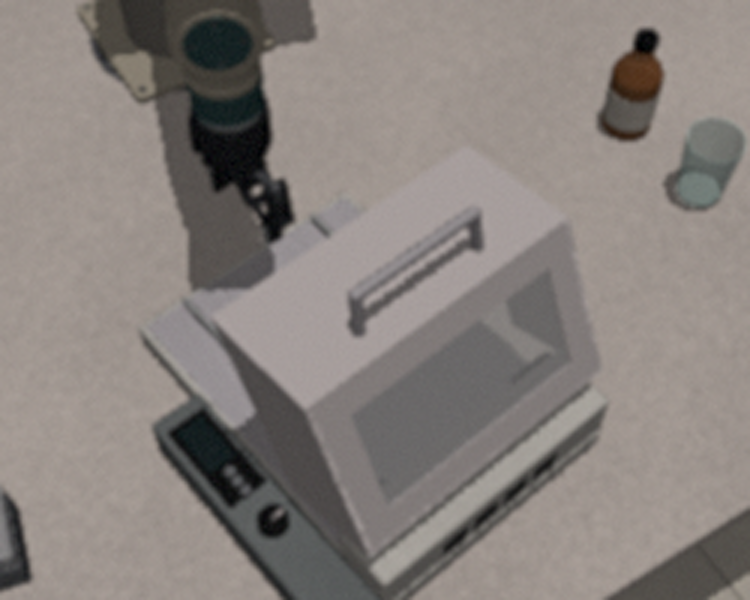

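```bash
python3 - <<'E'
from h import *
def w(u,z):return np.round(w2i(onz("top",u,z)),1)
print("shelf",w((254,286.7),.035),w((346,273.3),.035))
print("rack",w((265.2,235.3),.095),w((319,227.7),.095))
print("rackspot",w((289.6,218.6),.035))
# rack via caps? 
# tab locked: solve angle on circle
from scipy.optimize import minimize_scalar
for u in((227.5,227.),(228.6,228.4),):
    f=lambda a:np.sum((proj("top",i2w([-220+122*np.cos(a),184,65+122*np.sin(a)]))-u)**2)
    for b in[(0,.6),(.6,1.57),(1.57,2.4)]:
        r=minimize_scalar(f,bounds=b,method="bounded");print(np.degrees(r.x),r.fun**.5,-220+122*np.cos(r.x),65+122*np.sin(r.x))
E
python3 - <<'E'
from h import *
a=camera("top")
b=cv2.convertScaleAbs(cv2.resize(a[195:265,205:275],None,fx=8,fy=8,interpolation=cv2.INTER_CUBIC),alpha=1.6)
cv2.imwrite("pics/z9.png",b)
E
```

```text
shelf [-346.7  146.    35. ] [-348.1 -149.4   35. ]
rack [-192.5   85.1   95. ] [-193.7  -81.3   95. ]
rackspot [-149.1    2.5   35. ]
34.37713614144721 11.530258594001463 -119.30865634235246 133.88579906205285
58.05330333526891 1.302394527491169 -155.44613023735562 168.52196819355567
89.9546401822181 22.148453479547022 -219.90341527354448 186.99996176798834
34.37713614144721 12.889136821545222 -119.30865634235246 133.88579906205285
60.47740458154475 0.3058847072253565 -159.88245538413767 171.159694938144
89.9546401822181 20.60276864537348 -219.90341527354448 186.99996176798834
```

View pics/z9.png

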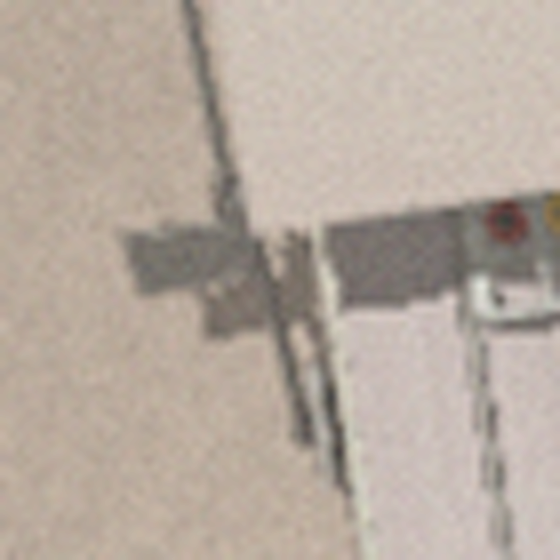

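Call:
send_rows(targets=[[1,0.2,-0.8,-1.0,-10],[1,0.5,-1.6,-2.0,-20],[1,0.9,-2.4,-3.0,-30],[1,1.4,-3.3,-4.0,-40],[1,1.9,-4.2,-4.3,-50],[1,2.4,-5.1,-4.3,-60],[1,2.9,-6.0,-4.3,-70],[1,3.4,-6.9,-4.3,-80],[1,3.9,-7.8,-4.3,-90],[1,3.9,-7.8,-4.3,-90]])

```text
time_s: 16.2
tool_pos: [0.5203, 0.146, 0.2487]
ee_rot: [[-0.154, 0.988, -0.003], [0.988, 0.154, -0.0], [0.0, -0.003, -1.0]]
wrist_force: [0.6, 0.2, -0.0]
width: 1.001
```

Run:
```python
from h import *
st();print(go((-185,234,190),90,half=False))
a=camera("top");cv2.imwrite(f"pics/t9.png",cv2.resize(a[150:290,165:345],None,fx=4.2,fy=4.2,interpolation=cv2.INTER_CUBIC))
a=camera("scene");cv2.imwrite(f"pics/s9.png",cv2.resize(a[80:280,190:440],None,fx=3,fy=3,interpolation=cv2.INTER_CUBIC))
from scipy.optimize import minimize_scalar
f=lambda a:np.sum((proj("top",i2w([-220+122*np.cos(a),184,65+122*np.sin(a)]))-(229.9,212.9))**2)
r=minimize_scalar(f,bounds=(0,1),method="bounded");print("shut tab",np.degrees(r.x),r.fun**.5)
```

```text
16.2 inc [-206.6  235.   248.7] F [ 0.6  0.2 -0. ] w 1.001 q [ 0.15  0.12 -0.18  1.27  0.   -0.  ]
(array([-0.036,  0.725,  1.954]), np.float64(0.2))
shut tab 25.159504285872597 1.2159577805379713
```

View pics/t9.png

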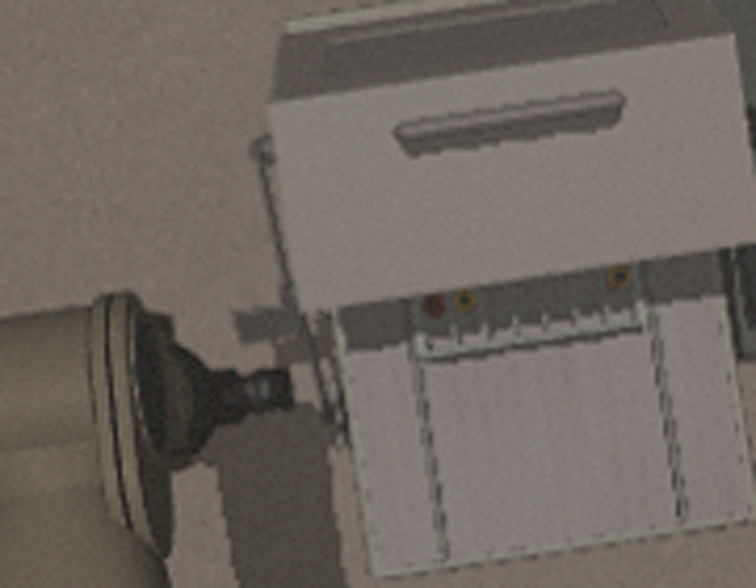

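View pics/s9.png

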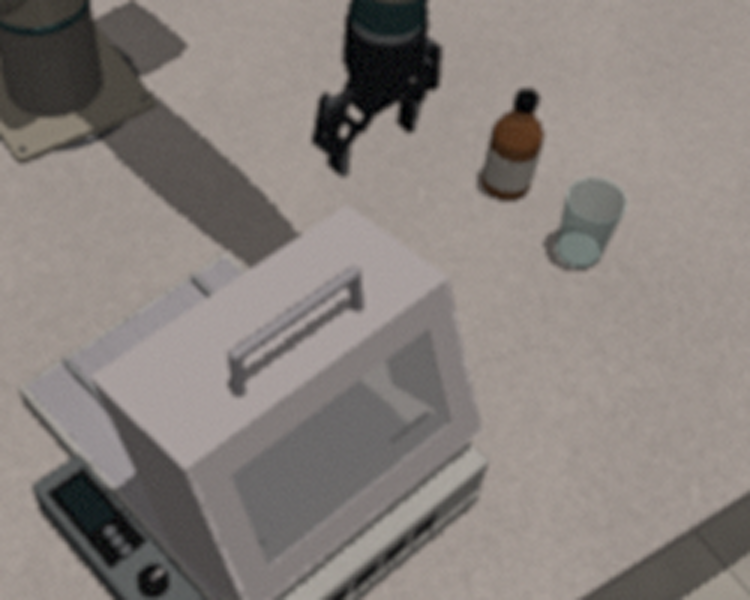

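Call:
send_rows(targets=[[1,-0.03,0.3,1.2,0],[1,-0.03,0.72,2.4,0],[1,-0.03,1.0,2.75,0],[1,-0.03,1.29,3.06,0],[1,-0.03,1.46,3.2,0],[1,-0.03,1.62,3.33,0],[1,-0.03,1.62,3.33,0]])

```text
time_s: 17.18
tool_pos: [0.5691, 0.1508, 0.1513]
ee_rot: [[-0.151, 0.989, 0.002], [0.989, 0.151, 0.0], [-0.0, 0.002, -1.0]]
wrist_force: [-0.9, -0.2, 1.2]
width: 1.002
```

Run:
```python
from h import *
st()
a=camera("top");cv2.imwrite(f"pics/t10.png",cv2.resize(a[150:290,165:345],None,fx=4.2,fy=4.2,interpolation=cv2.INTER_CUBIC))
```

```text
17.18 inc [-157.6  232.4  151.3] F [-0.9 -0.2  1.2] w 1.002 q [ 0.15  0.26 -0.22  1.09 -0.   -0.  ]
```

View pics/t10.png

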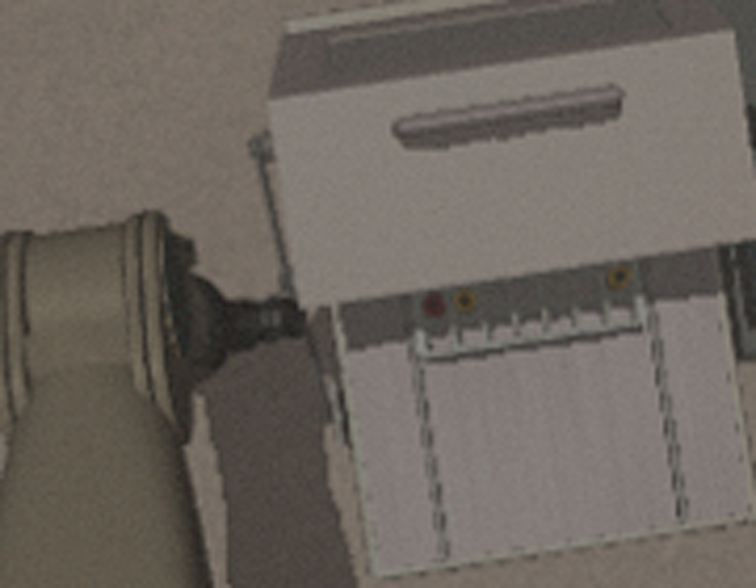

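Call:
send_rows(targets=[[1,0,0.17,0.13,0],[1,0,0.34,0.29,0],[1,0,0.51,0.45,0],[1,0,0.68,0.63,0],[1,0,0.82,0.81,0],[1,0,0.96,1.0,0],[1,0,1.1,1.19,0],[1,0,1.18,1.35,0]])

```text
time_s: 18.23
tool_pos: [0.6032, 0.1562, 0.1094]
ee_rot: [[-0.151, 0.988, -0.001], [0.988, 0.151, 0.0], [0.0, -0.001, -1.0]]
wrist_force: [-0.1, 0.8, 1.3]
width: 0.999
```

Run:
```python
from h import *
st()
a=camera("top");cv2.imwrite(f"pics/t11.png",cv2.resize(a[150:290,165:345],None,fx=4.2,fy=4.2,interpolation=cv2.INTER_CUBIC))
```

```text
18.23 inc [-123.   232.5  109.4] F [-0.1  0.8  1.3] w 0.999 q [ 0.15  0.36 -0.18  1.03  0.   -0.  ]
```

View pics/t11.png

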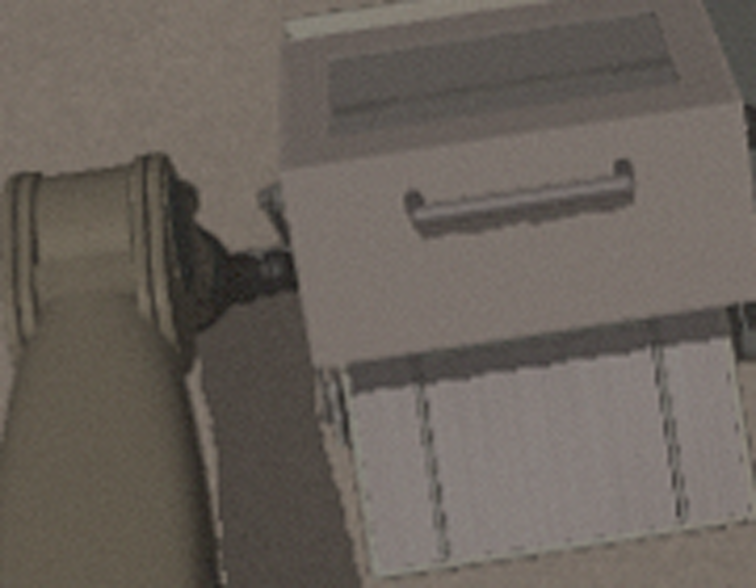

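Call:
send_rows(targets=[[1,0.6,0,-0.1,0],[1,1.6,0,-0.3,0],[1,2.6,0,-0.8,0],[1,3.0,0,-2.0,0],[0.4,3.0,0,-4.0,10],[-1,3.0,0,-5.0,20],[-1,2.8,-0.3,-5.2,30],[-1,2.0,-0.8,-5.2,40],[-1,1.0,-1.2,-5.2,50],[-1,0,-1.5,-5.2,60]])

```text
time_s: 19.52
tool_pos: [0.5579, 0.1497, 0.2666]
ee_rot: [[0.783, 0.622, 0.0], [0.622, -0.783, 0.0], [0.001, -0.0, -1.0]]
wrist_force: [0.1, -0.4, 0.3]
width: -0.0
```

Run:
```python
from h import *
st();print(go((-155,0,265),0,half=False))
a=camera("top");cv2.imwrite(f"pics/t12.png",cv2.resize(a[150:290,165:345],None,fx=4.2,fy=4.2,interpolation=cv2.INTER_CUBIC))
```

```text
19.52 inc [-168.8  233.   266.6] F [ 0.1 -0.4  0.3] w -0.0 q [ 0.15  0.18 -0.08  1.32  0.    1.05]
(array([-3.459,  6.969,  0.05 ]), np.float64(29.79))
```

View pics/t12.png

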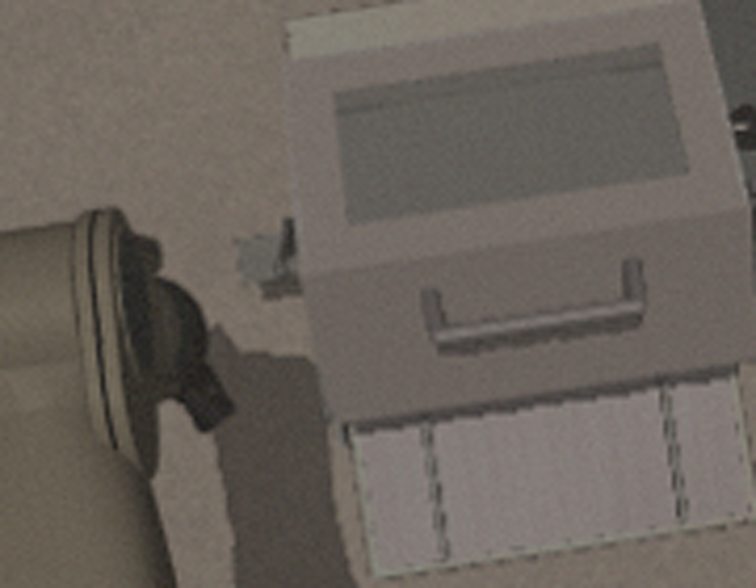

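Call:
send_rows(targets=[[-1,-0.4,0.8,0,8],[-1,-0.9,1.8,0,16],[-1,-1.4,2.8,0,24],[-1,-1.9,3.8,0,30],[-1,-2.4,4.8,0,30],[-1,-2.9,5.8,0,30],[-1,-3.3,6.6,0,30],[-1,-3.46,6.97,0,30],[-1,-3.46,6.97,0,30],[-1,-3.46,6.97,0,30]])

```text
time_s: 20.82
tool_pos: [0.6083, -0.0776, 0.2662]
ee_rot: [[0.988, 0.152, -0.0], [0.152, -0.988, 0.001], [-0.0, -0.001, -1.0]]
wrist_force: [0.0, -0.2, -0.0]
width: 0.003
```

Call:
send_rows(targets=[[-1,0,0,0,0],[-1,0,0,0,0],[-1,0,0,0,0],[-1,0,0,0,0],[-1,0,0,0,0],[-1,0,0,0,0],[-1,0,0,0,0],[-1,0,0,0,0]])

```text
time_s: 21.82
tool_pos: [0.6085, -0.0788, 0.2661]
ee_rot: [[0.988, 0.151, -0.0], [0.151, -0.988, 0.0], [-0.0, -0.0, -1.0]]
wrist_force: [0.8, 0.6, 0.2]
width: -0.0
```

Run:
```python
from h import *
st()
a=camera("scene");cv2.imwrite(f"pics/s13.png",cv2.resize(a[80:280,150:400],None,fx=3,fy=3,interpolation=cv2.INTER_CUBIC))
```

```text
21.82 inc [-153.2   -0.5  266.1] F [0.8 0.6 0.2] w -0.0 q [-0.23  0.24  0.    1.33  0.    1.18]
```

View pics/s13.png

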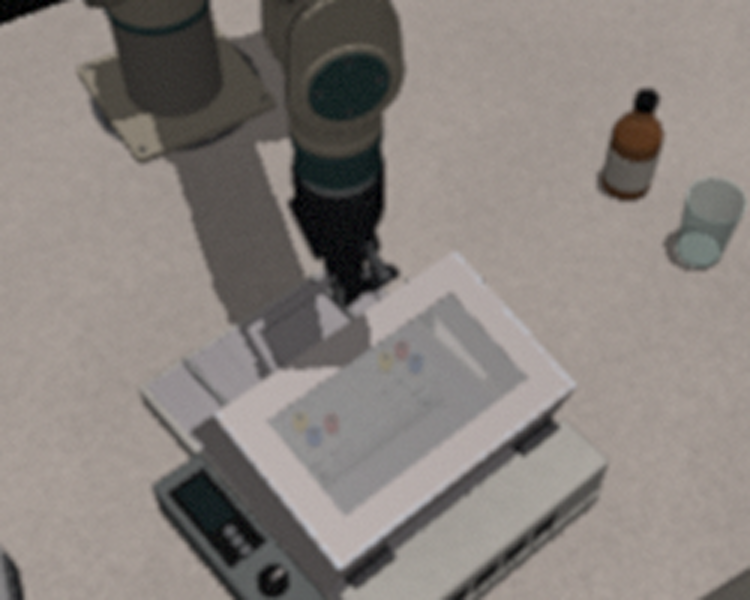

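Call:
send_rows(targets=[[-1,-0.4,0,0.7,0],[-1,-0.4,0,1.4,0],[-1,-0.4,0,1.9,0],[-1,-0.4,0,2.1,0],[-1,-0.4,0,2.25,0],[-1,-0.4,0,2.4,0],[-1,-0.4,0,2.55,0],[-1,-0.4,0,2.7,0],[-1,-0.4,0,2.8,0],[-1,-0.4,0,2.9,0]])

```text
time_s: 23.12
tool_pos: [0.5966, -0.0805, 0.1789]
ee_rot: [[0.988, 0.151, -0.0], [0.151, -0.988, 0.0], [-0.0, -0.0, -1.0]]
wrist_force: [-0.2, -0.4, 0.3]
width: -0.006
```

Call:
send_rows(targets=[[-1,0,0,0.1,0],[-1,0,0,0.2,0],[-1,0,0,0.3,0],[-1,0,0,0.38,0],[-1,0,0,0.44,0],[-1,0,0,0.5,0],[-1,0,0,0.55,0],[-1,0,0,0.55,0]])

```text
time_s: 24.12
tool_pos: [0.5967, -0.0806, 0.165]
ee_rot: [[0.988, 0.151, 0.001], [0.151, -0.988, -0.0], [0.001, 0.0, -1.0]]
wrist_force: [-3.3, 1.2, 10.9]
width: -0.0
```

Run:
```python
from h import *
st()
```

```text
24.12 inc [-165.1   -0.5  165. ] F [-3.3  1.2 10.9] w -0.0 q [-0.24  0.28 -0.17  1.12 -0.    1.18]
```

Call:
send_rows(targets=[[-1,0,0,0.1,0],[-1,0,0,0.2,0],[-1,0,0,0.2,0]])

```text
time_s: 24.5
tool_pos: [0.5968, -0.0805, 0.1648]
ee_rot: [[0.988, 0.152, 0.003], [0.152, -0.988, -0.001], [0.003, 0.002, -1.0]]
wrist_force: [-15.6, 3.2, 35.6]
width: -0.002
```

Call:
send_rows(targets=[[-1,0,0,-0.3,0],[-1,0,0,-1.5,0],[-1,-1.5,0,-3,0],[-1,-3.5,0,-3.5,0],[-1,-5.5,0,-3.5,0],[-1,-5.5,0,-3.5,0],[-1,-5.5,0,-3.5,0]])

```text
time_s: 25.38
tool_pos: [0.434, -0.1057, 0.2617]
ee_rot: [[0.989, 0.151, 0.002], [0.151, -0.989, -0.0], [0.001, 0.001, -1.0]]
wrist_force: [0.1, -1.2, 0.6]
width: -0.001
```

Run:
```python
from h import *
st()
for c in("scene","top"):
  a=camera(c);cv2.imwrite(f"pics/{c}14.png",a)
a=cv2.imread("pics/scene14.png");b=cv2.imread("pics/scene0.png")
cv2.imwrite("pics/cmp.png",np.hstack([cv2.resize(x[140:330,190:380],None,fx=2,fy=2,interpolation=cv2.INTER_CUBIC) for x in(b,a)]))
for l in("reagent_bottle","beaker","tip_box"):print(l,[np.round(q["at"],1).tolist() for q in spot_point("top",l)[:1]],[np.round(q["at"],1).tolist() for q in spot_point("scene",l)[:1]])
```

```text
25.38 inc [-329.8   -0.9  261.7] F [ 0.1 -1.2  0.6] w -0.001 q [-0.38 -0.06 -0.34  1.29  0.    1.04]
reagent_bottle [[139.9, 261.7]] [[356.9, 141.9]]
beaker [[135.8, 222.3]] [[381.6, 163.5]]
tip_box [[425.4, 226.7]] [[141.0, 283.7]]
```

View pics/cmp.png

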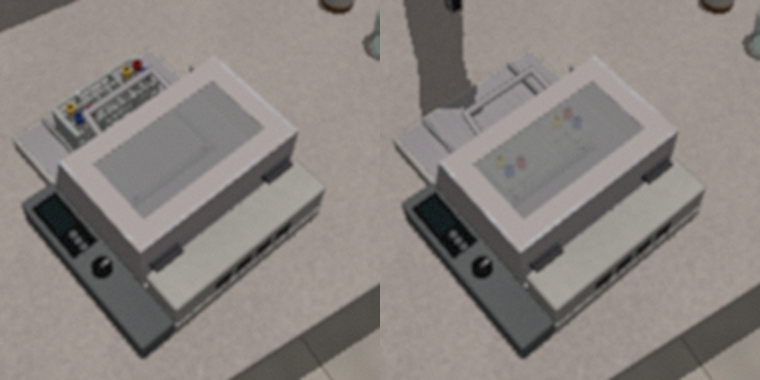

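View pics/top14.png

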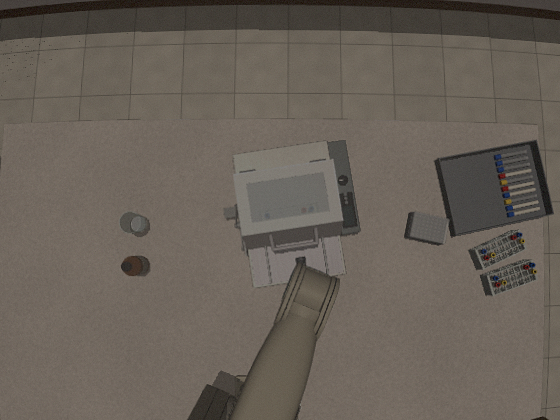

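Hood is shut exactly as at the start (same outline), with the rack visible through the pane. The bystanders haven't moved and the arm is clear, so I'm handing in.

```bash
python3 -c "
from rig import *
print(close_job())"
```

```text
the job is handed in; nothing more can be done
None
```

The whole job is done and handed in at about 25 s of robot time; no verdict is reported, so these are my own checks.

1. **Hood up:** I gripped the handle, swung the hood up until the stay went taut (about 22 N) and let go. It stayed up by itself, and in the top picture the stay tab had moved forward, which I took as locked.
2. **Rack home:** I pushed it along its lane with the open rear finger until it stopped dead against the stop bar. The last shove reached about 44 N with no further movement. The network's rack spot put it at x -149 mm, and my own pixel clicks on its front edge put it at about -158 mm. Both are inside the allowed range but 9 mm apart, so the block at the stop is the stronger evidence.
3. **Stay unlocked:** I pushed the thumb tab down and to the rear with one finger, and pictures showed the hood sinking on its own.
4. **Hood shut:** I pressed it down slowly on the front of the roof. The fingertip stopped at 165 mm, the roof height given for a shut hood, and I pressed to about 36 N to be sure.

In the final pictures the hood's outline matches the start and the rack shows through the pane. The bottle, beaker and tip box are where they were to within a few pixels, and the arm is clear and touching nothing. No check failed. I could not read the hood or knuckle angles directly.

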